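# Heft two spray cans, shelve the lighter in the row, hold up the fuller

### The arm

A 6-joint arm with a two-finger parallel gripper is mounted at the origin on the work surface. World frame = base frame: x ahead of the robot, y to its left, z up, the work surface at z = 0. Lengths are in mm, angles in rad, forces in N, time in s.
With the tool pointing down it reaches from about 300 to 750 mm from the base axis. Payload 8.5 kg.
Tool frame: the origin (TCP) lies midway between the tips of the shut fingers; the grasp point (between the pads) lies 19 mm behind it (robot.grip_depth is the distance from the TCP to the grasp point, in mm); z points along the fingers, y is the direction in which the jaws open and shut (so a half turn about z gives the same grasp; the last joint's range is limited). The gripper opens to 88 mm and grips with 3 to 60 N. Pads are 18 mm wide; open, the fingers measure 123 mm over their backs; the gripper's body (75 mm by 187 mm) begins 45 mm behind the grasp point.
Start: joints at [-1.442, 0.381, 1.297, -0, 1.464, -0.215], TCP at [185.38, -517.798, 238.748] pointing down, gripper open.
Joint ranges: [-3.11, 3.11], [-0.89, 2.33], [0.22, 2.48], [-1.42, 4.56], [0.17, 2.85], [-2.88, 2.88]. Speed limits (rad/s): [2.39, 2.39, 3.14, 3.14, 3.14, 3.14].

### API

Orientations are given as a unit quaternion [w, x, y, z].
In Python, from plant import robot gives the robot as it stands. The module is installed in compiled form; this text tells all that it offers.
- The arm moves only by the shell command python3 -m creep 'ROWS' [FORCE]. ROWS is JSON, a list of rows, each an object with "translation": the shift along the world's x, y, z scaled (see below), a list of three; "rot": the turn, a rotation vector about the world's x, y, z scaled (see below), a list of three; "claw": the closure in counts, from 0 (fully open) to 255 (shut). A call has exactly 8 rows; each row is the pose to reach, as a shift and turn from the pose commanded when the call began, turning the shorter way round; what a row does not reach only later rows make up. The controller multiplies each number of a shift by 0.5 m and each number of a turn by pi rad. A row lasts 1/8 s, in which the tool goes at most 62.5 mm and 10.7 degrees, less where a joint would pass 70% of its speed; a pose out of reach is approached as far as the arm can. A call with a number of a shift or a turn outside -1 to 1 is refused whole. A call with a gripper value outside its range is refused whole. The fingers move at their own pace and stop on an object; FORCE is the grip in N (left out, the last holds). Time passes only in rows, so rows that repeat a pose let the fingers close, or fill a call up. It gives the time, the measured TCP pose, the force and the opening at its end, in the units of the state.
- robot.get_obs(): the state, without advancing time (a new reading comes with each control period).
- robot.grab_frame(name): name is "scene" or "top"; returns (picture, depth): 400x640x3 uint8, blue, green, red; 400x640 float32, mm along the optical axis (not along the pixel's ray), 0 where there is no reading.
- robot.calibration(name): a dict with "camera_matrix" (3x3 intrinsics, pixels), "dist_coeffs" ([k1, k2, p1, p2, k3] as OpenCV has them; the pictures are not rectified), "xyz" and "rotation" of the camera in the world. Camera axes: x right, y down, z forward; pixel columns grow to the right and rows downward; lengths in mm; the calibration is good to about 2 mm. A picture is of the moment at which its call begins. calibration takes no time and is no camera call.
- robot.finish_job(): hands the job in, once; it reports no verdict.
Trained networks look in the newest picture that a camera, given by its name, has taken for a name from the list of things; names that differ only in an ending like _2 or _b are one class to them, and where a whole thing is asked for, a point or a joint stands for the part that bears it (a point fixed in the world has none). Each returns a list of dicts, best first, with "conf" (0 to 1); they miss things now and then, are a little off and sometimes report something else, mostly with a low value. They report only what shows in the picture. A call takes as long as a camera call.
- robot.find_in(camera, name): "location" ([column, row] in pixels, amid what is visible of it).
- robot.silhouettes(camera, name): "pixels" (400x640 bool, what is visible of it) and "location" ([column, row] in pixels, amid what is visible of it).
The state is a dict: "time_s": time; "joint_pos": joint angles; "dq": joint speeds; "effort": joint torques, N m; "position": TCP position; "tcp_rot": TCP orientation; "force": force on the tool from outside, world axes, zero at the start; "ft_torque": the same for the moment, N m; "width": opening from 0.0 (shut) to 1.0 (fully open).
Only numpy, scipy, OpenCV 4.12 (cv2) and the standard library are available. Lean on these libraries where they do the work, as an engineer would, in place of code of your own. Each camera call takes 0.05 s, during which the arm holds its last target. There are 200 camera calls.

### The job

Someone needs the fuller of the two loose spray cans on the desk, and only their weight tells: lift them in turn and feel which is heavier. Stand the lighter one on the low shelf beside the three already there, at the open near end of their row, upright, in line and close to its neighbour, then finish holding the heavier one up in the gripper, upright, at least 12 cm clear above the desk. Set the cans down rather than drop them, knock none of them over, and leave the row and the other things on the desk where they are.

Things in the scene. Friction and masses are not known exactly. Their poses are not given: they have to be found in the camera images.
- can_a_mid (a point): loose spray can standing on the desk: round, straight, 52 mm across, 170 mm tall; the top 53 mm is a firm cap of the same width that may be gripped. Point: the can's centre, half-way up, 85 mm over its foot; z runs up the can. The two loose cans look alike; one is full, one part used: 0.1 to 0.45 kg, at least 0.1 kg apart.
- can_b_mid (a point): loose spray can standing on the desk: round, straight, 52 mm across, 170 mm tall; the top 53 mm is a firm cap of the same width that may be gripped. Point: the can's centre, half-way up, 85 mm over its foot; z runs up the can. The two loose cans look alike; one is full, one part used: 0.1 to 0.45 kg, at least 0.1 kg apart.
- shelf: low fixed desk shelf: board 380 mm along its x (roughly away from the robot), 150 mm along its y, top 75 mm over the desk; open but for a rim 12 mm high on its +y edge. Origin on the desk under the board's centre, z up. The row stands on the middle line (shelf y = 0), cans about 62 mm centre to centre, at the far end; the near end is empty.
- row_1_mid (a point): a spray can of the same shape and size (52 mm across, 170 mm tall), the farthest from the robot of the row of three that stand upright side by side on the shelf. The point is its centre, half-way up, 85 mm above its foot; z runs up the can.
- row_2_mid (a point): a spray can of the same shape and size (52 mm across, 170 mm tall), the middle one of the row of three that stand upright side by side on the shelf. The point is its centre, half-way up, 85 mm above its foot; z runs up the can.
- row_3_mid (a point): a spray can of the same shape and size (52 mm across, 170 mm tall), the nearest to the robot of the row of three that stand upright side by side on the shelf. The point is its centre, half-way up, 85 mm above its foot; z runs up the can.
- tape: bystander: roll of tape lying flat on the desk, 72 mm across, 19 mm high; origin at the centre of its underside
- cup: bystander: empty plastic cup, 74 mm across the rim, 85 mm high; origin at the centre of its underside
- radio: bystander: hand-held radio lying on its back, 115 x 56 x 34 mm with an 85 mm aerial along its +x; origin at the centre of the case's underside

How it is judged:
By the outcome, as a careful person would: the job done as asked, in the order asked, and still so for the second after the job is handed in, while the arm keeps its last pose, push and grip.
It also fails if it takes over 69 s, if anything falls off the work surface, if the arm or the gripper's body presses on something with over 40 N, if the wrist force passes 120 N, or if a joint passes its speed limit or range.

## Working session

There is one attempt and no reset: what is moved stays moved. The work goes in short steps, Python scripts to look and compute and a shell command to move; the robot and the scene stay as the last step left them, time stands still between calls to the robot, and variables do not carry over. Pictures are saved under pics/ and viewed, about 8 in all and at most 12, crops included, and the job is handed in when it is done.

```bash
mkdir -p pics; cat > h.py <<'E'
import numpy as np, cv2
from plant import robot
def world(cam,uv,depth):
    c=robot.calibration(cam);K=np.array(c["camera_matrix"],float);D=np.array(c["dist_coeffs"],float)
    uv=np.asarray(uv,float).reshape(-1,1,2)
    n=cv2.undistortPoints(uv,K,D)[:,0]
    P=np.c_[n,np.ones(len(n))]*np.asarray(depth).reshape(-1,1)
    R=np.array(c["rotation"],float)
    if R.size==4:
        from scipy.spatial.transform import Rotation as Ro
        R=Ro.from_quat(R.ravel()[[1,2,3,0]]).as_matrix()
    return P@R.T+np.array(c["xyz"])
def cloud(cam,mask,d):
    v,u=np.nonzero(mask&(d>0)); return world(cam,np.c_[u,v],d[v,u])
E
python3 - <<'E'
from h import *
np.set_printoptions(precision=1,suppress=True)
print(robot.get_obs()); ims=[]
for cam in("scene","top"):
    im,d=robot.grab_frame(cam); cv2.imwrite(f"pics/{cam}0.png",im); np.save(f"{cam}0.npy",d)
    print(cam,robot.calibration(cam)["xyz"],np.shape(robot.calibration(cam)["rotation"]))
    for n in("can_a_mid","row_1_mid","shelf","tape","cup","radio"):
        for s in robot.silhouettes(cam,n):
            if s["conf"]<.3: continue
            P=cloud(cam,s["pixels"],d)
            if len(P)<20: continue
            top=P[P[:,2]>np.percentile(P[:,2],98)-6]
            print(n,round(s["conf"],2),np.round(s["location"]),len(P),"lo",np.percentile(P,2,0),"hi",np.percentile(P,98,0),"topmid",(top.min(0)+top.max(0))/2,"n",len(top), cv2.minEnclosingCircle(top[:,:2].astype(np.float32)))
E
```

```text
{'time_s': 0.0, 'joint_pos': array([-1.4,  0.4,  1.3,  0. ,  1.5, -0.2]), 'dq': array([-0., -0., -0., -0., -0.,  0.]), 'effort': array([ -0. , -43.8, -22.5,   0.1,   0. ,  -0. ]), 'position': array([ 185.4, -517.5,  238.1]), 'tcp_rot': array([-0. ,  1. ,  0.2,  0. ]), 'force': array([0.9, 0.4, 0.5]), 'ft_torque': array([0., 0., 0.]), 'width': 1.0024553228550235}
scene [1137.4  261.3  884.5] (4,)
can_a_mid 0.87 [324. 180.] 1058 lo [477.5 -44.6   5.5] hi [520.3   0.4 172.6] topmid [495.9 -24.3 170.6] n 232 ((494.89886474609375, -24.831758499145508), 25.25970458984375)
row_1_mid 0.94 [420. 236.] 1576 lo [606.8 219.6  78.3] hi [656.1 268.2 246.3] topmid [630.6 243.8 244.4] n 416 ((631.0137939453125, 244.1817626953125), 24.466270446777344)
shelf 0.87 [425. 257.] 6893 lo [348.3 171.3  11. ] hi [712.5 319.   87.8] topmid [527.2 270.8 163.8] n 284 ((527.184814453125, 318.92584228515625), 187.61483764648438)
tape 0.92 [260. 223.] 485 lo [ 610.7 -180.6   -0.5] hi [ 685.1 -110.4   23.1] topmid [ 651.1 -144.8   21.1] n 246 ((651.2718505859375, -144.90701293945312), 36.809207916259766)
cup 0.94 [
[... 685 characters left out ...]
24.29143524169922)
shelf 0.68 [225. 241.] 6683 lo [340.6 171.1  70.6] hi [706.3 321.7  87.6] topmid [525.  249.6  88.3] n 315 ((524.8847045898438, 302.7257995605469), 186.6065673828125)
tape 0.64 [360. 174.] 317 lo [ 618.1 -178.3    2.1] hi [ 685.8 -111.3   24.7] topmid [ 652.1 -145.2   22.9] n 177 ((652.390380859375, -145.1864013671875), 35.87457275390625)
cup 0.76 [430. 149.] 813 lo [ 652.6 -338.8   -0.1] hi [ 724.  -271.6   87.5] topmid [ 687.5 -305.3   86.9] n 121 ((687.4277954101562, -306.57470703125), 38.34176254272461)
radio 0.82 [308. 162.] 1132 lo [607.  -21.4  -0. ] hi [784.6  57.9  40.6] topmid [661.5  11.9  39. ] n 564 ((661.7455444335938, 14.400214195251465), 59.070945739746094)
```

View pics/scene0.png

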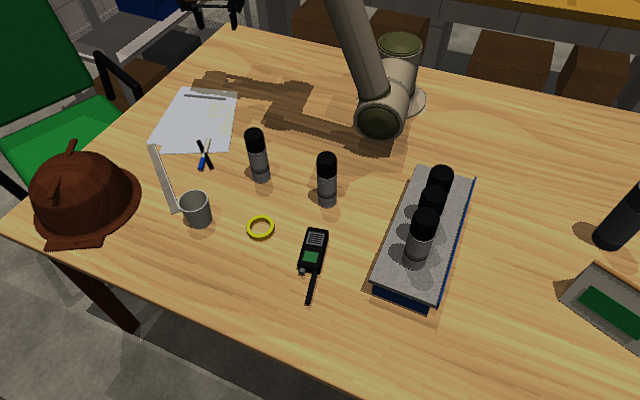

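View pics/top0.png

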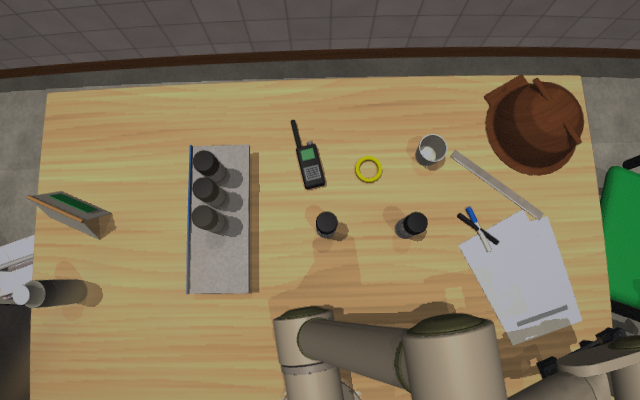

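The scene view shows the loose cans at about (257,155) and (326,180). The row's caps run (424,222) to (440,178) on the shelf. From the top, the loose cans are at (413,225) and (327,224), the row is at (207,163), (207,190) and (207,217), and the near end of the shelf is open. Next I'll take the cap tops from the depth.

```bash
python3 - <<'E'
from h import *
np.set_printoptions(precision=1,suppress=True)
for cam in("scene","top"):
    d=np.load(f"{cam}0.npy"); v,u=np.mgrid[:400,:640]
    W=world(cam,np.c_[u.ravel(),v.ravel()],d.ravel()).reshape(400,640,3)
    for nm,zl,zh,box in(("loose",163,180,(350,620,-350,100)),("row",238,256,(380,720,180,330))):
        m=((W[...,2]>zl)&(W[...,2]<zh)&(W[...,0]>box[0])&(W[...,0]<box[1])&(W[...,1]>box[2])&(W[...,1]<box[3])&(d>0)).astype(np.uint8)
        n,l,s,c=cv2.connectedComponentsWithStats(m)
        for i in range(1,n):
            if s[i,4]<80: continue
            P=W[l==i]; print(cam,nm,s[i,4],c[i],cv2.minEnclosingCircle(P[:,:2].astype(np.float32)),np.median(P[:,2]))
    m=(W[...,2]>68)&(W[...,2]<80)&(W[...,0]>300)&(W[...,0]<750)&(W[...,1]>150)&(W[...,1]<340)&(d>0)
    P=W[m]; print(cam,"shelf rect",cv2.minAreaRect(P[:,:2].astype(np.float32)),np.median(P[:,2]))
o=robot.get_obs(); print(o)
E
```

```text
scene loose 223 [253.4 134.3] ((487.4286193847656, -233.91944885253906), 25.660306930541992) 170.339039578295
scene loose 260 [326.4 158.9] ((495.0318298339844, -24.566274642944336), 25.495895385742188) 170.18696430500097
scene row 362 [441.6 173.8] ((508.34521484375, 244.35598754882812), 25.1209659576416) 244.5527828925301
scene row 401 [433.9 194.8] ((570.452392578125, 244.1862335205078), 25.282379150390625) 244.70673902066994
scene row 440 [426.  217.4] ((631.647216796875, 244.6498260498047), 25.062402725219727) 244.6595978349207
scene shelf rect ((523.5337524414062, 243.37509155273438), (382.6780700683594, 151.63897705078125), 0.11446486413478851) 75.80161669371307
top loose 366 [326.2 221.4] ((497.012939453125, -24.483564376831055), 25.158273696899414) 170.02730162951184
top loose 370 [416.4 222.1] ((488.4792785644531, -232.56101989746094), 25.52513313293457) 170.0089471718535
top row 382 [203.5 161.1] ((629.4779052734375, 243.43992614746094), 25.345211029052734) 245.05882019901975
top row 386 [202.8 187.4] ((571.06494140625, 243.7941131591797), 25.193008422851562) 245.32204745999752
top row 413 [202.3 215.9] ((508.1697082519531, 244.89547729492188), 25.508567810058594) 245.2148716520344
top shelf rect ((524.5443115234375, 245.69308471679688), (152.04905700683594, 379.5903015136719), 89.45441436767578) 76.01461628030711
{'time_s': 0.7, 'joint_pos': array([-1.4,  0.4,  1.3, -0. ,  1.5, -0.2]), 'dq': array([-0.,  0.,  0.,  0., -0., -0.]), 'effort': array([  0. , -43.8, -22.5,   0.1,   0. ,  -0. ]), 'position': array([ 185.4, -517.8,  238.8]), 'tcp_rot': array([ 0. ,  1. ,  0.2, -0. ]), 'force': array([ 0.5,  0.4, -0.2]), 'ft_torque': array([0. , 0.1, 0. ]), 'width': 1.0045193808981334}
```

```bash
python3 - <<'E'
from h import *
from scipy.spatial.transform import Rotation as Ro
o=robot.get_obs(); print(o["tcp_rot"].tolist())
R=Ro.from_quat(o["tcp_rot"][[1,2,3,0]]).as_matrix(); print(R)
ang=np.arctan2(R[1,1],R[0,1]); t=(-np.pi/2-ang); t=(t+np.pi/2)%np.pi-np.pi/2
print("turn z",t,"unit",t/np.pi); print("shift B",(np.array([488,-233.2,200])-[185.38,-517.8,238.75])/500)
E
```

```text
[1.8295011395963976e-05, 0.9852620433564733, 0.17105176285983492, -2.976960065253381e-06]
[[ 9.41482589e-01  3.37061619e-01  3.92616388e-07]
 [ 3.37061619e-01 -9.41482588e-01 -3.70691892e-05]
 [-1.21249594e-05  3.50323321e-05 -9.99999999e-01]]
turn z -0.34379413226095856 unit -0.1094330711106408
shift B [ 0.60524  0.5692  -0.0775 ]
```

```bash
python3 -m creep '[{"translation":[0.08,0.075,0],"rot":[0,0,-0.02],"claw":0},{"translation":[0.18,0.17,0],"rot":[0,0,-0.05],"claw":0},{"translation":[0.28,0.265,0],"rot":[0,0,-0.08],"claw":0},{"translation":[0.38,0.36,0],"rot":[0,0,-0.1094],"claw":0},{"translation":[0.48,0.455,0],"rot":[0,0,-0.1094],"claw":0},{"translation":[0.56,0.53,0],"rot":[0,0,-0.1094],"claw":0},{"translation":[0.605,0.569,0],"rot":[0,0,-0.1094],"claw":0},{"translation":[0.605,0.569,0],"rot":[0,0,-0.1094],"claw":0}]' 20
```

```text
time_s: 1.7
position: [489.5, -231.1, 238.6]
tcp_rot: [-0.0, 1.0, 0.002, 0.0]
force: [-0.3, -0.8, -0.1]
width: 0.998
```

```bash
python3 -m creep '[{"translation":[0,0,-0.06],"rot":[0,0,0],"claw":0},{"translation":[0,0,-0.12],"rot":[0,0,0],"claw":0},{"translation":[0,0,-0.18],"rot":[0,0,0],"claw":0},{"translation":[0,0,-0.225],"rot":[0,0,0],"claw":0},{"translation":[0,0,-0.225],"rot":[0,0,0],"claw":0},{"translation":[0,0,-0.225],"rot":[0,0,0],"claw":120},{"translation":[0,0,-0.225],"rot":[0,0,0],"claw":180},{"translation":[0,0,-0.225],"rot":[0,0,0],"claw":255}]' 20; python3 -m creep '[{"translation":[0,0,0],"rot":[0,0,0],"claw":255},{"translation":[0,0,0],"rot":[0,0,0],"claw":255},{"translation":[0,0,0.04],"rot":[0,0,0],"claw":255},{"translation":[0,0,0.08],"rot":[0,0,0],"claw":255},{"translation":[0,0,0.12],"rot":[0,0,0],"claw":255},{"translation":[0,0,0.12],"rot":[0,0,0],"claw":255},{"translation":[0,0,0.12],"rot":[0,0,0],"claw":255},{"translation":[0,0,0.12],"rot":[0,0,0],"claw":255}]'
cat > w.py <<'E'
from h import *
F=[]
for i in range(12): robot.grab_frame("scene"); F.append(robot.get_obs()["force"])
o=robot.get_obs(); F=np.array(F); print(F.mean(0),F.std(0),o["position"],o["width"],o["time_s"],o["effort"],o["tcp_rot"])
im,d=robot.grab_frame("scene"); cv2.imwrite(f"pics/w{o['time_s']:.1f}.png",im)
E
python3 w.py
```

```text
time_s: 2.7
position: [488.0, -233.4, 126.9]
tcp_rot: [0.0, 1.0, 0.0, 0.0]
force: [-0.1, 0.4, -0.6]
width: 0.684
time_s: 3.7
position: [487.6, -233.1, 185.2]
tcp_rot: [-0.001, 1.0, 0.0, -0.001]
force: [-0.6, -0.8, -2.1]
width: 0.586
[-0.07063885 -0.12458018 -1.94054976] [0.29999273 0.47878761 0.65595762] [ 487.87863974 -233.28612185  186.25106463] 0.5867238000742269 4.3 [-1.64704834e-03 -4.47513199e+01 -2.15733916e+01  5.68493537e-02
 -5.18475508e-02 -2.51750083e-05] [8.30328572e-06 9.99999997e-01 7.03903812e-05 2.23957495e-05]
```

B weighs about 1.9 N (0.20 kg). I'll set it back down and lift A.

```bash
python3 -m creep '[{"translation":[0,0,-0.04],"rot":[0,0,0],"claw":255},{"translation":[0,0,-0.08],"rot":[0,0,0],"claw":255},{"translation":[0,0,-0.1],"rot":[0,0,0],"claw":255},{"translation":[0,0,-0.11],"rot":[0,0,0],"claw":255},{"translation":[0,0,-0.118],"rot":[0,0,0],"claw":255},{"translation":[0,0,-0.12],"rot":[0,0,0],"claw":255},{"translation":[0,0,-0.12],"rot":[0,0,0],"claw":255},{"translation":[0,0,-0.12],"rot":[0,0,0],"claw":60}]' && python3 -m creep '[{"translation":[0,0,0],"rot":[0,0,0],"claw":0},{"translation":[0,0,0],"rot":[0,0,0],"claw":0},{"translation":[0,0,0],"rot":[0,0,0],"claw":0},{"translation":[0,0,0.06],"rot":[0,0,0],"claw":0},{"translation":[0,0,0.14],"rot":[0,0,0],"claw":0},{"translation":[0,0,0.22],"rot":[0,0,0],"claw":0},{"translation":[0,0,0.22],"rot":[0,0,0],"claw":0},{"translation":[0.002,0.06,0.22],"rot":[0,0,0],"claw":0}]' && python3 -m creep '[{"translation":[0.003,0.1,0],"rot":[0,0,0],"claw":0},{"translation":[0.007,0.2,0],"rot":[0,0,0],"claw":0},{"translation":[0.012,0.3,0],"rot":[0,0,0],"claw":0},{"translation":[0.014,0.345,0],"rot":[0,0,0],"claw":0},{"translation":[0.014,0.3576,0],"rot":[0,0,0],"claw":0},{"translation":[0.014,0.3576,0],"rot":[0,0,0],"claw":0},{"translation":[0.014,0.3576,0],"rot":[0,0,0],"claw":0},{"translation":[0.014,0.3576,0],"rot":[0,0,0],"claw":0}]'; python3 w.py
```

```text
time_s: 5.35
position: [488.1, -233.4, 126.6]
tcp_rot: [0.0, 1.0, 0.0, 0.0]
force: [0.0, 0.1, 0.0]
width: 0.674
time_s: 6.35
position: [488.6, -204.0, 235.4]
tcp_rot: [-0.0, 1.0, -0.001, -0.0]
force: [0.2, 0.5, -0.2]
width: 0.999
time_s: 7.35
position: [495.9, -25.3, 236.1]
tcp_rot: [0.0, 1.0, -0.001, -0.0]
force: [-0.2, -0.0, -0.1]
width: 0.999
[-0.10413797 -0.15607641 -0.19163164] [0.57286026 0.62367666 0.40497903] [495.88446201 -24.47687267 236.26046592] 0.9998780102125204 7.95 [-1.45621964e-02 -3.83515155e+01 -2.20173973e+01  3.52311716e-02
 -6.93636434e-02 -1.47654687e-04] [1.00326865e-05 9.99999995e-01 9.50639662e-05 2.39877267e-05]
```

```bash
python3 -m creep '[{"translation":[0,0,-0.06],"rot":[0,0,0],"claw":0},{"translation":[0,0,-0.12],"rot":[0,0,0],"claw":0},{"translation":[0,0,-0.18],"rot":[0,0,0],"claw":0},{"translation":[0,0,-0.22],"rot":[0,0,0],"claw":0},{"translation":[0,0,-0.22],"rot":[0,0,0],"claw":0},{"translation":[0,0,-0.22],"rot":[0,0,0],"claw":120},{"translation":[0,0,-0.22],"rot":[0,0,0],"claw":180},{"translation":[0,0,-0.22],"rot":[0,0,0],"claw":255}]' 20; python3 -m creep '[{"translation":[0,0,0],"rot":[0,0,0],"claw":255},{"translation":[0,0,0],"rot":[0,0,0],"claw":255},{"translation":[0,0,0.04],"rot":[0,0,0],"claw":255},{"translation":[0,0,0.08],"rot":[0,0,0],"claw":255},{"translation":[0,0,0.12],"rot":[0,0,0],"claw":255},{"translation":[0,0,0.12],"rot":[0,0,0],"claw":255},{"translation":[0,0,0.12],"rot":[0,0,0],"claw":255},{"translation":[0,0,0.12],"rot":[0,0,0],"claw":255}]';python3 w.py; ls pics
```

```text
time_s: 9.0
position: [496.1, -24.6, 126.8]
tcp_rot: [0.0, 1.0, 0.0, 0.001]
force: [-0.2, 0.4, 1.2]
width: 0.683
time_s: 10.0
position: [495.5, -24.4, 185.3]
tcp_rot: [-0.0, 1.0, 0.0, -0.001]
force: [0.3, 0.7, -3.5]
width: 0.584
[-0.14679516  0.01695659 -3.47847938] [0.49600174 0.50373085 0.60418285] [495.89173179 -24.50069236 186.2677688 ] 0.5833544255527838 10.6 [-1.38720214e-03 -4.10596704e+01 -2.15329367e+01  3.34086944e-02
 -6.76304684e-02 -3.30734190e-05] [4.19025544e-06 9.99999997e-01 5.66273004e-05 4.25339853e-05]
scene0.png
top0.png
w10.6.png
w4.3.png
w8.0.png
```

A weighs about 3.5 N against B's 1.9 N, so A is the fuller can and B goes on the shelf. I'll set A down and fetch B.

```bash
python3 -m creep '[{"translation":[0,0,-0.04],"rot":[0,0,0],"claw":255},{"translation":[0,0,-0.08],"rot":[0,0,0],"claw":255},{"translation":[0,0,-0.1],"rot":[0,0,0],"claw":255},{"translation":[0,0,-0.11],"rot":[0,0,0],"claw":255},{"translation":[0,0,-0.118],"rot":[0,0,0],"claw":255},{"translation":[0,0,-0.12],"rot":[0,0,0],"claw":255},{"translation":[0,0,-0.12],"rot":[0,0,0],"claw":255},{"translation":[0,0,-0.12],"rot":[0,0,0],"claw":60}]' && python3 -m creep '[{"translation":[0,0,0],"rot":[0,0,0],"claw":0},{"translation":[0,0,0],"rot":[0,0,0],"claw":0},{"translation":[0,0,0],"rot":[0,0,0],"claw":0},{"translation":[0,0,0.06],"rot":[0,0,0],"claw":0},{"translation":[0,0,0.14],"rot":[0,0,0],"claw":0},{"translation":[0,0,0.22],"rot":[0,0,0],"claw":0},{"translation":[0,0,0.22],"rot":[0,0,0],"claw":0},{"translation":[-0.002,-0.06,0.22],"rot":[0,0,0],"claw":0}]' && python3 -m creep '[{"translation":[-0.003,-0.1,0],"rot":[0,0,0],"claw":0},{"translation":[-0.007,-0.2,0],"rot":[0,0,0],"claw":0},{"translation":[-0.012,-0.3,0],"rot":[0,0,0],"claw":0},{"translation":[-0.014,-0.345,0],"rot":[0,0,0],"claw":0},{"translation":[-0.014,-0.3576,0],"rot":[0,0,0],"claw":0},{"translation":[-0.014,-0.3576,0],"rot":[0,0,0],"claw":0},{"translation":[-0.014,-0.3576,0],"rot":[0,0,0],"claw":0},{"translation":[-0.014,-0.3576,0],"rot":[0,0,0],"claw":0}]'; python3 w.py
```

```text
time_s: 11.65
position: [496.2, -24.6, 126.8]
tcp_rot: [0.0, 1.0, 0.0, 0.001]
force: [-0.6, 0.3, -1.3]
width: 0.676
time_s: 12.65
position: [494.6, -53.7, 235.8]
tcp_rot: [-0.0, 1.0, 0.001, -0.0]
force: [0.5, 0.1, -0.7]
width: 1.0
time_s: 13.65
position: [488.1, -232.4, 236.4]
tcp_rot: [0.0, 1.0, 0.001, 0.0]
force: [0.1, 0.3, -0.1]
width: 0.999
[-0.22391441 -0.1478917   0.03984181] [0.50835444 0.47345919 0.50580186] [ 487.85645191 -233.33933585  236.22304256] 0.9984457341728376 14.25 [ 9.44346160e-03 -4.29557061e+01 -2.24052840e+01  5.89493872e-02
 -5.07962261e-02  1.82716308e-04] [-1.71435122e-05  9.99999999e-01 -6.64514230e-06 -2.59402855e-05]
```

View pics/w10.6.png

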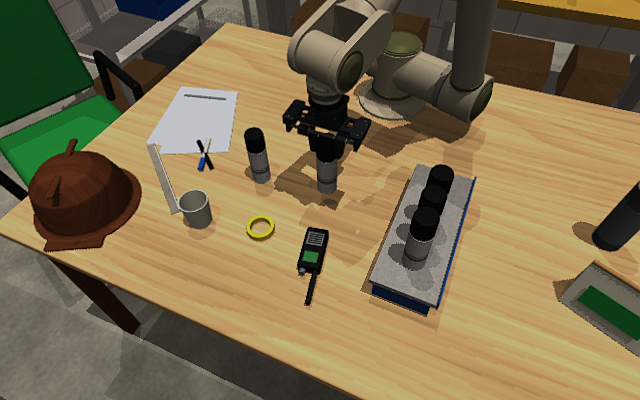

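In this picture A hangs upright in the gripper at (327,175), B stands at (257,155), and everything else is in place. Now I'll grip B and lift it high.

```bash
python3 -m creep '[{"translation":[0,0,-0.06],"rot":[0,0,0],"claw":0},{"translation":[0,0,-0.12],"rot":[0,0,0],"claw":0},{"translation":[0,0,-0.18],"rot":[0,0,0],"claw":0},{"translation":[0,0,-0.22],"rot":[0,0,0],"claw":0},{"translation":[0,0,-0.22],"rot":[0,0,0],"claw":0},{"translation":[0,0,-0.22],"rot":[0,0,0],"claw":120},{"translation":[0,0,-0.22],"rot":[0,0,0],"claw":180},{"translation":[0,0,-0.22],"rot":[0,0,0],"claw":255}]' 20; python3 -m creep '[{"translation":[0,0,0],"rot":[0,0,0],"claw":255},{"translation":[0,0,0],"rot":[0,0,0],"claw":255},{"translation":[0,0,0.06],"rot":[0,0,0],"claw":255},{"translation":[0,0,0.14],"rot":[0,0,0],"claw":255},{"translation":[0,0,0.22],"rot":[0,0,0],"claw":255},{"translation":[0,0,0.3],"rot":[0,0,0],"claw":255},{"translation":[0,0,0.38],"rot":[0,0,0],"claw":255},{"translation":[0,0,0.4],"rot":[0,0,0],"claw":255}]'
```

```text
time_s: 15.3
position: [488.1, -233.4, 126.9]
tcp_rot: [0.0, 1.0, 0.0, 0.0]
force: [-0.7, 0.3, 0.3]
width: 0.684
time_s: 16.3
position: [488.2, -233.4, 328.0]
tcp_rot: [0.001, 1.0, 0.0, 0.001]
force: [-0.1, -0.3, -2.1]
width: 0.583
```

```bash
python3 -m creep '[{"translation":[-0.03,0.08,0],"rot":[0,0,0],"claw":255},{"translation":[-0.06,0.19,0],"rot":[0,0,0],"claw":255},{"translation":[-0.1,0.3,0],"rot":[0,0,0],"claw":255},{"translation":[-0.126,0.41,0],"rot":[0,0,0],"claw":255},{"translation":[-0.126,0.52,0],"rot":[0,0,0],"claw":255},{"translation":[-0.126,0.63,0],"rot":[0,0,0],"claw":255},{"translation":[-0.126,0.74,0],"rot":[0,0,0],"claw":255},{"translation":[-0.126,0.82,0],"rot":[0,0,0],"claw":255}]';  python3 -m creep '[{"translation":[0,0.05,0],"rot":[0,0,0],"claw":255},{"translation":[0,0.1,0],"rot":[0,0,0],"claw":255},{"translation":[0,0.13,0],"rot":[0,0,0],"claw":255},{"translation":[0,0.135,0],"rot":[0,0,0],"claw":255},{"translation":[0,0.135,0],"rot":[0,0,0],"claw":255},{"translation":[0,0.135,0],"rot":[0,0,0],"claw":255},{"translation":[0,0.135,0],"rot":[0,0,0],"claw":255},{"translation":[0,0.135,0],"rot":[0,0,0],"claw":255}]'; python3 w.py
python3 - <<'E'
from h import *
d=robot.grab_frame("top")[1]; im,d2=robot.grab_frame("scene")
v,u=np.mgrid[:400,:640]
for cam,dd in(("top",d),("scene",d2)):
    W=world(cam,np.c_[u.ravel(),v.ravel()],dd.ravel()).reshape(400,640,3)
    m=((W[...,2]>238)&(W[...,2]<256)&(W[...,0]>470)&(W[...,0]<720)&(abs(W[...,1]-244)<45)&(dd>0)).astype(np.uint8)
    n,l,s,c=cv2.connectedComponentsWithStats(m)
    for i in range(1,n):
        if s[i,4]>80: print(cam,s[i,4],cv2.minEnclosingCircle(W[l==i][:,:2].astype(np.float32)))
E
```

```text
time_s: 17.3
position: [424.0, 178.7, 324.6]
tcp_rot: [0.0, 1.0, 0.001, -0.001]
force: [1.1, 0.3, -2.8]
width: 0.581
time_s: 18.3
position: [424.9, 243.9, 326.3]
tcp_rot: [-0.0, 1.0, -0.0, 0.0]
force: [0.1, 0.3, -2.3]
width: 0.582
[-0.04230826  0.01007537 -1.61488527] [0.57450686 0.36031854 0.47809963] [424.86332394 244.2109342  326.25528632] 0.5851074994958727 18.9 [ 3.90585556e-04 -3.74158537e+01 -2.45402527e+01 -7.01181780e-03
 -7.72047532e-02 -6.13098564e-05] [-2.54896102e-06  9.99999998e-01  6.62707425e-05  1.89171374e-06]
top 380 ((629.7151489257812, 243.8029022216797), 25.39613914489746)
top 389 ((570.2665405273438, 243.55499267578125), 25.197391510009766)
top 417 ((508.04327392578125, 244.7346649169922), 25.533931732177734)
scene 354 ((508.36700439453125, 244.5869598388672), 24.426515579223633)
scene 405 ((570.0115356445312, 244.1261444091797), 25.279672622680664)
scene 446 ((630.623779296875, 244.2771759033203), 25.167133331298828)
```

```bash
python3 -m creep '[{"translation":[0,0,-0.05],"rot":[0,0,0],"claw":255},{"translation":[0,0,-0.12],"rot":[0,0,0],"claw":255},{"translation":[0.02,0,-0.18],"rot":[0,0,0],"claw":255},{"translation":[0.038,0,-0.21],"rot":[0,0,0],"claw":255},{"translation":[0.042,0,-0.22],"rot":[0,0,0],"claw":255},{"translation":[0.042,0,-0.23],"rot":[0,0,0],"claw":255},{"translation":[0.042,0,-0.236],"rot":[0,0,0],"claw":255},{"translation":[0.042,0,-0.24],"rot":[0,0,0],"claw":255}]'; python3 -m creep '[{"translation":[0,0,-0.003],"rot":[0,0,0],"claw":255},{"translation":[0,0,-0.006],"rot":[0,0,0],"claw":255},{"translation":[0,0,-0.008],"rot":[0,0,0],"claw":255},{"translation":[0,0,-0.01],"rot":[0,0,0],"claw":255},{"translation":[0,0,-0.01],"rot":[0,0,0],"claw":255},{"translation":[0,0,-0.01],"rot":[0,0,0],"claw":255},{"translation":[0,0,-0.01],"rot":[0,0,0],"claw":255},{"translation":[0,0,-0.01],"rot":[0,0,0],"claw":255}]'; python3 w.py
```

```text
time_s: 20.05
position: [445.9, 244.3, 206.6]
tcp_rot: [-0.0, 1.0, 0.0, 0.0]
force: [0.1, -0.6, -2.0]
width: 0.591
time_s: 21.05
position: [446.0, 244.2, 201.6]
tcp_rot: [-0.0, 1.0, 0.0, 0.0]
force: [-0.3, -0.8, 5.2]
width: 0.584
[-0.63868748 -1.15997604  5.36048307] [0.49295098 0.53649116 0.59122122] [446.03488445 244.20168892 201.57971432] 0.5824606340788246 21.65 [ 3.04739345e-01 -3.75546134e+01 -1.98682415e+01  1.79455820e-01
 -3.52948308e-01 -1.77227528e-03] [-4.26955537e-05  9.99999929e-01  4.94238757e-05  3.70527080e-04]
```

The can is resting on the shelf with about 5 N of upward push. I'll release it slowly and rise.

```bash
python3 -m creep '[{"translation":[0,0,0.0006],"rot":[0,0,0],"claw":255},{"translation":[0,0,0.0006],"rot":[0,0,0],"claw":80},{"translation":[0,0,0.0006],"rot":[0,0,0],"claw":40},{"translation":[0,0,0.0006],"rot":[0,0,0],"claw":0},{"translation":[0,0,0.0006],"rot":[0,0,0],"claw":0},{"translation":[0,0,0.0006],"rot":[0,0,0],"claw":0},{"translation":[0,0,0.04],"rot":[0,0,0],"claw":0},{"translation":[0,0,0.1],"rot":[0,0,0],"claw":0}]'; python3 -m creep '[{"translation":[0,0,0.06],"rot":[0,0,0],"claw":0},{"translation":[0,0,0.12],"rot":[0,0,0],"claw":0},{"translation":[0,0,0.12],"rot":[0,0,0],"claw":0},{"translation":[0,-0.08,0.12],"rot":[0,0,0],"claw":0},{"translation":[0,-0.18,0.12],"rot":[0,0,0],"claw":0},{"translation":[0.03,-0.28,0.12],"rot":[0,0,0],"claw":0},{"translation":[0.06,-0.38,0.12],"rot":[0,0,0],"claw":0},{"translation":[0.08,-0.44,0.12],"rot":[0,0,0],"claw":0}]'
python3 - <<'E'
from h import *
print(robot.get_obs()["position"])
d=robot.grab_frame("top")[1]; im,d2=robot.grab_frame("scene"); cv2.imwrite("pics/placed.png",im)
v,u=np.mgrid[:400,:640]
for cam,dd in(("top",d),("scene",d2)):
    W=world(cam,np.c_[u.ravel(),v.ravel()],dd.ravel()).reshape(400,640,3)
    for z,x0,y0,y1 in((245,380,190,300),(170,400,-300,100)):
      m=((abs(W[...,2]-z)<8)&(W[...,0]>x0)&(W[...,0]<720)&(W[...,1]>y0)&(W[...,1]<y1)&(dd>0)).astype(np.uint8)
      n,l,s,c=cv2.connectedComponentsWithStats(m)
      for i in range(1,n):
        if s[i,4]>80: print(cam,z,s[i,4],cv2.minEnclosingCircle(W[l==i][:,:2].astype(np.float32)),np.median(W[l==i][:,2]))
E
```

```text
time_s: 22.7
position: [445.6, 244.1, 251.3]
tcp_rot: [0.0, 1.0, 0.0, -0.001]
force: [0.3, -0.4, 0.3]
width: 1.002
time_s: 23.7
position: [485.9, 22.1, 309.9]
tcp_rot: [-0.0, 1.0, -0.001, -0.001]
force: [0.4, 0.0, 0.1]
width: 1.001
[485.90439616  22.11126726 309.89101297]
top 245 389 ((629.1777954101562, 243.47219848632812), 25.562320709228516) 244.874068864562
top 245 397 ((570.6650390625, 243.18264770507812), 25.210039138793945) 245.17619829275247
top 245 421 ((507.66094970703125, 244.0650177001953), 25.652193069458008) 245.17231804973176
top 245 432 ((445.9011535644531, 243.45858764648438), 25.716899871826172) 245.26097973183482
scene 245 337 ((447.02801513671875, 242.7089080810547), 25.42232322692871) 244.72074584579718
scene 245 372 ((508.2154235839844, 243.2023162841797), 25.938945770263672) 244.65769826420893
scene 245 417 ((570.0257568359375, 243.66526794433594), 25.228036880493164) 244.72631908541075
scene 245 459 ((632.0885009765625, 243.7855682373047), 24.8729305267334) 244.66968375236854
scene 170 266 ((493.9927673339844, -24.052608489990234), 26.54425621032715) 170.06191915495856
```

View pics/placed.png

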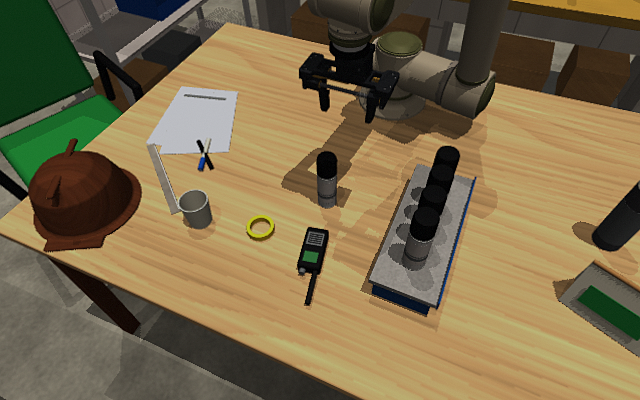

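The picture shows four cans in a straight upright row, the new one at about (447,160). A stands at (326,180) and the other things have not moved. Now I'll take A.

```bash
python3 -m creep '[{"translation":[0.02,-0.08,0],"rot":[0,0,0],"claw":0},{"translation":[0.02,-0.0974,0],"rot":[0,0,0],"claw":0},{"translation":[0.02,-0.0974,0],"rot":[0,0,0],"claw":0},{"translation":[0.02,-0.0974,0],"rot":[0,0,0],"claw":0},{"translation":[0.02,-0.0974,-0.05],"rot":[0,0,0],"claw":0},{"translation":[0.02,-0.0974,-0.1],"rot":[0,0,0],"claw":0},{"translation":[0.02,-0.0974,-0.14],"rot":[0,0,0],"claw":0},{"translation":[0.02,-0.0974,-0.14],"rot":[0,0,0],"claw":0}]'
```

```text
time_s: 24.8
position: [495.3, -23.5, 240.4]
tcp_rot: [-0.0, 1.0, 0.001, -0.001]
force: [-0.3, -0.4, 0.3]
width: 0.998
```

```bash
python3 -m creep '[{"translation":[0,0,-0.05],"rot":[0,0,0],"claw":0},{"translation":[0,0,-0.11],"rot":[0,0,0],"claw":0},{"translation":[0,0,-0.17],"rot":[0,0,0],"claw":0},{"translation":[0,0,-0.228],"rot":[0,0,0],"claw":0},{"translation":[0,0,-0.228],"rot":[0,0,0],"claw":0},{"translation":[0,0,-0.228],"rot":[0,0,0],"claw":120},{"translation":[0,0,-0.228],"rot":[0,0,0],"claw":180},{"translation":[0,0,-0.228],"rot":[0,0,0],"claw":255}]' 25; python3 -m creep '[{"translation":[0,0,0],"rot":[0,0,0],"claw":255},{"translation":[0,0,0],"rot":[0,0,0],"claw":255},{"translation":[0,0,0.06],"rot":[0,0,0],"claw":255},{"translation":[0,0,0.14],"rot":[0,0,0],"claw":255},{"translation":[0,0,0.22],"rot":[0,0,0],"claw":255},{"translation":[0,0,0.3],"rot":[0,0,0],"claw":255},{"translation":[0,0,0.36],"rot":[0,0,0],"claw":255},{"translation":[0,0,0.36],"rot":[0,0,0],"claw":255}]'; python3 w.py; cp pics/w27.*.png pics/final.png; ls pics
```

```text
time_s: 25.8
position: [496.2, -24.5, 128.0]
tcp_rot: [0.0, 1.0, 0.0, 0.001]
force: [-0.0, 0.0, -0.5]
width: 0.685
time_s: 26.8
position: [496.2, -24.5, 308.2]
tcp_rot: [0.0, 1.0, 0.0, 0.001]
force: [-0.5, -0.4, -5.0]
width: 0.582
[ 0.01226162  0.09682491 -3.74078357] [0.51306375 0.5279338  0.61184728] [495.84519588 -24.49712241 307.09230493] 0.5830703498456414 27.4 [-6.94512491e-03 -3.90609670e+01 -2.48440951e+01  3.43414431e-02
 -6.45085797e-02  6.96466330e-06] [-4.85964456e-05  9.99999988e-01  5.70814846e-05 -1.37465107e-04]
final.png
placed.png
scene0.png
top0.png
w10.6.png
w14.2.png
w18.9.png
w21.6.png
w27.4.png
w4.3.png
w8.0.png
```

View pics/final.png

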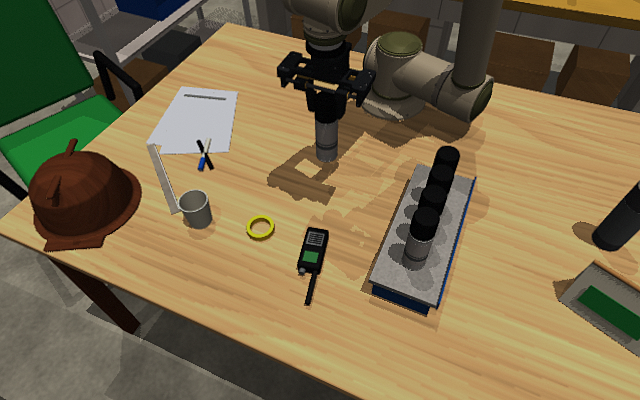

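The picture shows A held upright at (327,140), about 18 cm above the desk, with the four-can row and the other things undisturbed. I'm handing in the job.

```bash
python3 -c "
from plant import robot
print(robot.finish_job())"
```

```text
the job is handed in; nothing more can be done
None
```

The job is done and handed in at about 27.4 s of the 69 s allowed. The lighter can stands on the shelf, and the heavier one is held up in the gripper.

- **Weighing:** I lifted both cans in turn. The right-hand can (B, at y −233) pulled about 1.9 N and the other (A, at y −24) about 3.5 N, so A is the fuller one. A second reading on each agreed: 1.6 N for B and 3.7 N for A.
- **Placing the lighter can:** B was lowered onto the shelf until it pressed with about 5 N, then released. The two cameras put it at x ≈ 446–447, y ≈ 243. That is about 62 mm from its neighbour and within 1 mm of its line, and the cap-top height (245 mm) shows it upright. The row moved no more than the 1–2 mm measurement scatter.
- **Final state:** A is gripped at 25 N, upright, with its foot about 180 mm above the desk. In the last picture the tape, cup and radio look unmoved; I did not measure them again.

No check failed or disagreed.

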